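Bolt the V-cradle to the drilling jig with a quarter-turn T-bolt

TASK

Set the wooden V-cradle in its place between the low strips of the jig board, and fasten it there with the T-bolt from the drilled parking block: put the T down the cradle's hole, turn it about by feel until it drops through the slot in the lock plate below, press it in against its spring, give it a quarter turn clockwise (seen from above) and let it spring back so that it holds by itself. Leave the roller blank, the nail tin and the chuck key where they are.

Things in the scene. Friction and masses are not known exactly. Their poses are not given: they have to be found in the camera images.
- jig_base: Plywood board, 170 (x) x 100 (y) x 24 mm, fixed to the bench. Origin: centre of its underside, on the bench; z up. On its top (z = 24 mm) four strips 8 mm high frame the cradle's place, centred on the origin: 115 x 53 mm inside, so the cradle has 1.5 mm play on every side.
- keyhole (a point): Middle of the slot in the steel lock plate, at the height of the board's top, 32 mm from the board's centre towards its -x end. The plate lies 0.5 mm lower in a round 38 mm hole; its slot is 25 x 11 mm, 8 mm deep. It was pressed in by hand: the slot points anywhere up to 0.6 rad (34 degrees) either side of the board's x axis, and that angle is not measured: feel for it.
- groove (a point): The same axis, at the lock plate's underside, 8.5 mm below the board's top. Pushed below here, the T can turn, only clockwise seen from above; pins stop it about 95 degrees from the slot. Square to the slot the underside has a groove 3 mm deep, 11 mm wide: let go, the turned T springs up into it and holds. The bench closes the cavity 24 mm below the board's top.
- cradle: Loose cradle of pale wood for round stock, 112 (x) x 50 (y) mm, about 0.3 kg. Origin: centre of its underside. From x = -8 to +56 mm a V-block 44 mm high, its V (36 mm wide, 18 mm deep, at x = +24 mm) along y; grip it there over the 50 mm width. Towards -x a foot 20 mm high with the bolt hole. It goes on the board with its x axis along the board's x axis, same way round.
- bore (a point): Middle of the cradle's bolt hole (28 mm wide, through) at the cradle's underside, 32 mm from the cradle's origin towards -x.
- parking_block: Fixed block of darker wood, 68 x 60 x 36 mm, with an upright hole 26 mm wide in the middle, in which the bolt stands. Origin: centre of its underside.
- t_bolt: Loose upright steel T-bolt with a black knob, 0.11 kg. Origin: middle of the underside of its T, the lowest point; z up the stem, x along the T. T: 22 (x) x 8 (y) mm, 7 mm high, its lowest 2.5 mm only 19.5 x 5.5 mm; stem 8 mm thick. The square knob (28 x 28 mm, sides along x and y) reaches from 74.5 to 98.5 mm above the origin; a rib on top (to 100.5 mm) lies along the T.
- knob (a point): Where to grip the knob: on the bolt's axis, 88 mm above the underside of the T.
- collar (a joint): How far the sprung collar, a 40 mm steel disc on the stem, is pushed up, in m: 0 free, 0.011 at its stop; 3 N at 0, 14 N at 0.011. Free, its underside is 27 mm above the T's underside, so on the seated cradle it meets the foot with the T's underside 7 mm below the board's top. Reads about 0.0055 with the T up in its groove, 0.0085 with the T under the plate but outside it, 0 unfastened.
- roller_blank: Bystander: loose grey-brown round offcut, 45 mm thick, 100 mm long, lying on the bench; origin under its middle.
- nail_tin: Bystander: loose round open tin of nails, 86 mm wide, 32 mm high; origin under its middle.
- chuck_key: Bystander: loose black drill-chuck key, 85 x 72 mm, 18 mm high; origin under its middle.
- hung_clamps (a point): Low end of two G-clamps that hang under the wall shelf above the far side of the bench, 262 mm above it (fixed). They fill the space from 50 mm nearer the robot than this point to the wall behind, from 60 mm on the right of it to 160 mm on the left, and upwards: keep the gripper and wrist on the robot's side of them when crossing.

How it is judged:
On the way, in this order (a step that is already met when the one before it is completed fails the run):
1. the cradle sits flat in its place between the strips, its hole over the lock plate (horizontal distance between bore and keyhole below 0.004 m and z of bore in the frame of jig_base between 0.022 and 0.0265 m and angle between the z axis of cradle and the z axis of jig_base, either way round below 0.05 rad), for 0.2 s.
2. the T is through the slot and pressed in below the lock plate (all of step 1 and z of t_bolt in the frame of jig_base below 0.0095 m and horizontal distance between t_bolt and keyhole below 0.004 m), for 0.1 s.
At the end, for the whole second after the job is handed in: Cradle flat between the strips (hole within 4 mm of the slot); bolt upright within 4 mm of the slot, its T up in the groove (underside 10.5 to 14.2 mm below the board's top), its collar kept pressed up 3.5 to 7.3 mm by itself; all let go and at rest (all of step 1 and horizontal distance between t_bolt and keyhole below 0.004 m and z of t_bolt in the frame of jig_base between 0.0098 and 0.0135 m and value of joint collar between 0.0035 and 0.0073 m and angle between the z axis of t_bolt and the z axis of jig_base, either way round below 0.1 rad and linear speed of each of t_bolt, cradle below 0.02 m/s); the robot touches nothing.
It fails at once if the roller blank is pushed more than 20 mm from its place (distance of roller_blank from where it was at the start of the episode above 0.02 m).
It fails at once if the nail tin is pushed more than 20 mm from its place (distance of nail_tin from where it was at the start of the episode above 0.02 m).
It fails at once if the chuck key is pushed more than 20 mm from its place (distance of chuck_key from where it was at the start of the episode above 0.02 m).
It also fails if it takes over 72 s, if anything falls off the work surface, if the arm or the gripper's body presses on something with over 40 N, if the wrist force passes 120 N, or if a joint passes its speed limit or range.

ROBOT

A 6-joint arm with a two-finger parallel gripper is mounted at the origin on the work surface; the furniture and walls round the work are solid. World frame = base frame: x ahead of the robot, y to its left, z up, the work surface at z = 0. Lengths are in m, angles in rad, forces in N, time in s.
With the tool pointing down it reaches from about 0.35 to 0.975 m from the base axis. Payload 7.1 kg.
Tool frame: the origin (TCP) lies between the finger pads; the fingertips stand 19 mm ahead of it and the grasp point (between the pads) is the TCP; z points along the fingers, y is the line along which they close (so a half turn about z gives the same grasp; the last joint's range is limited). The gripper opens to 88 mm and grips with 3 to 60 N. Pads are 20 mm wide; open, the fingers measure 115 mm over their backs; the gripper's body (75 mm by 178 mm) begins 61 mm behind the grasp point.
Start: joints at [1.094, 0.423, 1.63, -0, 1.089, -0.019], TCP at [0.276, 0.561, 0.242] pointing down, gripper open.
Joint ranges: [-3, 3], [-0.9, 2.11], [0.09, 2.58], [-1.31, 4.45], [0.11, 2.69], [-2.54, 2.54]. Speed limits (rad/s): [2.39, 2.39, 3.01, 3.14, 3.14, 3.14].

INTERFACE

Orientations are given as [roll, pitch, yaw] about the fixed x, y, z axes, in that order (R = Rz(yaw) Ry(pitch) Rx(roll)).
In Python, from plant import r gives the robot as it stands.
- The arm moves only by the tool step_arm, never from a script. Its argument "commands" is a list of rows, each an object with "delta_pos": the shift along the tool's x, y, z in m, a list of three; "twist": the turn, a rotation vector about the tool's x, y, z in degrees, a list of three; "hand": the finger opening in m, from 0 to 0.0878. A call has 1 to 10 rows; each row shifts and turns the commanded pose from where the row before left it, along the tool's axes as they then stand; what a row does not reach is not made up. A row lasts 1/12 s, in which the tool goes at most 41.7 mm and 7.16 degrees, less where a joint would pass 70% of its speed; a pose out of reach is approached as far as the arm can. A call with a gripper value outside its range is refused whole. The fingers move at their own pace and stop on an object; "newtons" is the grip in N (left out, the last holds). Time passes only in rows, so rows that do not move let the fingers close. It gives the time, the measured TCP pose, the force, the opening and the grip force at its end, in the units of the state.
- r.read_state(): the state, without advancing time (a new reading comes with each control period).
- r.camera(name): name is "scene" or "top" or "wrist"; returns a dict with "image" (480x640x3 uint8, blue, green, red), "range_z" (480x640 float32, m along the optical axis (not along the pixel's ray), 0 where there is no reading), "vfov" (degrees; the focal length in pixels is half the picture's height over the tangent of half this angle, whatever the lens; pixels are square), "cx", "cy" (the principal point, pixels), "view" (4x4, takes a point from world to camera coordinates). Camera axes: x right, y down, z forward; pixel columns grow to the right and rows downward; lengths in m; the calibration is good to about 2 mm. A picture is of the moment at which its call begins.
- r.hand_in(): hands the job in; it is judged then, once.
The state is a dict: "time": time; "q": joint angles; "joint_velocities": joint speeds; "tau": joint torques, N m; "position": TCP position; "orientation": TCP orientation; "contact_force": force on the tool from outside, world axes, zero at the start; "ft_torque": the same for the moment, N m; "width": opening from 0.0 (shut) to 1.0 (fully open); "gripper_force": force on a finger pad.
Only numpy, scipy, OpenCV 4.12 (cv2) and the standard library are available. Lean on these libraries where they do the work, as an engineer would, in place of code of your own. Each camera call takes 0.05 s, during which the arm holds its last target. There are 200 camera calls.

## Working session

There is one attempt and no reset: what is moved stays moved. The work goes in short steps, Python scripts to look and compute and a tool call to move; the robot and the scene stay as the last step left them, time stands still between calls to the robot, and variables do not carry over. Pictures are saved under pics/ and viewed, at most 10 in all, crops included, and the job is handed in when it is done.

Besides the shell and the picture viewer there is one more tool, called after "Request:" in YAML: its name, and indented under it one key for each argument. step_arm: Moves the arm, as the interface text tells. Its arguments: {"type":"object","properties":{"commands":{"type":"array"},"newtons":{"type":"number"}},"required":["commands"]}

```bash
ls; mkdir -p pics; cat > h.py <<'E'
import numpy as np, cv2
from plant import r
def cam(n):
    c=r.camera(n); c['f']=240/np.tan(np.radians(c['vfov'])/2); c['T']=np.linalg.inv(c['view']); return c
def pts(c):
    z=c['range_z']; v,u=np.mgrid[:480,:640]
    P=np.stack([(u-c['cx'])*z/c['f'],(v-c['cy'])*z/c['f'],z],-1)
    W=P@c['T'][:3,:3].T+c['T'][:3,3]; W[z==0]=np.nan; return W
E
python3 - <<'E'
from h import *
print(r.read_state())
for n in ('top','scene'):
    c=cam(n); cv2.imwrite(f'pics/{n}0.png',c['image']); np.savez(f'{n}0.npz',W=pts(c),im=c['image'])
    print(n,c['vfov'],c['cx'],c['cy'],c['T'].round(3).tolist())
E
```

```text
pics
{'time': 0.0, 'q': array([ 1.09399272e+00,  4.23840642e-01,  1.63067299e+00,  3.09192789e-05,
        1.08855611e+00, -1.89713164e-02]), 'joint_velocities': array([-0.00016921,  0.00070273,  0.00106361,  0.00036668,  0.00187021,
       -0.00143095]), 'tau': array([ 1.49385978e-03, -5.44629157e+01, -2.73659635e+01,  6.45192456e-02,
        2.29153008e-02, -1.32943328e-04]), 'position': array([0.27597367, 0.56020478, 0.24090847]), 'orientation': array([-3.14011636e+00, -5.53875584e-05,  2.68374596e+00]), 'contact_force': array([-0.18560072, -0.21331225, -0.50253807]), 'ft_torque': array([-0.00907446, -0.01317755,  0.01455239]), 'gripper_force': 0.0, 'width': 1.0015449242804308}
top 44.63092901033548 316.65320500552144 236.63605262914044 [[-0.067, -0.976, 0.208, 0.314], [-0.998, 0.067, -0.009, 0.004], [-0.005, -0.208, -0.978, 1.124], [0.0, 0.0, 0.0, 1.0]]
scene 54.65026334750803 329.161650515859 242.32390672094672 [[0.809, -0.436, 0.395, 0.126], [-0.588, -0.589, 0.555, -0.536], [-0.009, -0.68, -0.733, 0.888], [0.0, 0.0, 0.0, 1.0]]
```

View pics/top0.png

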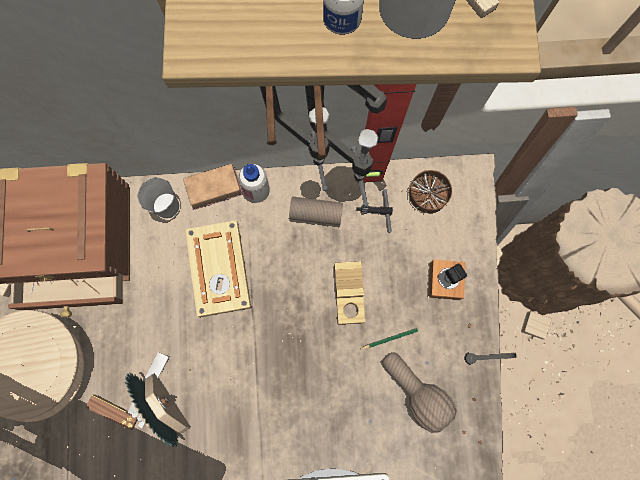

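View pics/scene0.png

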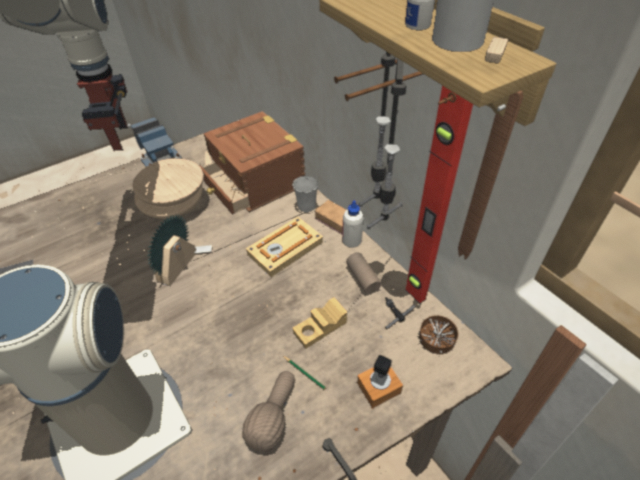

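Top view: jig board at (218,268) with its lock plate at (219,285). Cradle at (349,293) with its hole at (350,310). Bolt and parking block at (448,278), roller (316,211), chuck key (378,210), tin (430,191). Scene view agrees: the bolt is at (381,372) and the clamps hang at (385,200).

```bash
cat > m.py <<'E'
from h import *
def rect(P):
    (c,s,a)=cv2.minAreaRect((P[:,:2]*1000).astype(np.float32)); return np.round(c,1),np.round(s,1),round(a,1)
def reg(W,x0,x1,y0,y1,z0,z1):
    m=(W[...,0]>x0)&(W[...,0]<x1)&(W[...,1]>y0)&(W[...,1]<y1)&(W[...,2]>z0)&(W[...,2]<z1); return m
E
python3 - <<'E'
from m import *
for n,pix in (('top',dict(jig=(229,250),key=(219,285),cfoot=(335,300),cV=(349,270),knob=(455,272),block=(440,292),roller=(316,211),ck=(378,210),tin=(430,191),clamp=(360,165),clamp2=(320,155),knife=(389,225))),('scene',dict(jig=(285,245),cV=(325,312),knob=(383,364),clamp=(388,205),block=(390,395)))):
    W=np.load(n+'0.npz')['W']
    for k,(u,v) in pix.items(): print(n,k,W[v,u].round(4))
for n in('top','scene'):
  W=np.load(n+'0.npz')['W']
  k=np.nanmedian
  print(n,'bench z',k(W[340:345,290:300,2]) if n=='top' else k(W[300:310,250:260,2]))
E
```

```text
top jig [0.5312 0.1626 0.0335]
top key [0.4701 0.189  0.0015]
top cfoot [ 0.4261 -0.0324  0.0024]
top cV [ 0.4761 -0.0613  0.0427]
top knob [ 0.4504 -0.2426  0.1068]
top block [ 0.4242 -0.2273  0.037 ]
top roller [ 0.5926 -0.0073  0.0473]
top ck [ 0.5955 -0.1292  0.0119]
top tin [ 0.6253 -0.2338  0.0183]
top clamp [ 0.5786 -0.0701  0.342 ]
top clamp2 [ 0.5355 -0.0108  0.5123]
top knife [ 0.5657 -0.149   0.0042]
scene jig [0.4955 0.1757 0.0249]
scene cV [ 0.4567 -0.0517  0.03  ]
scene knob [ 0.4446 -0.2532  0.1106]
scene clamp [ 0.5839 -0.0822  0.3031]
scene block [ 0.4482 -0.2799  0.0236]
top bench z 0.0001931396138779018
scene bench z 0.00040631578215538644
```

```bash
python3 - <<'E'
from m import *
W=np.load('top0.npz')['W']; im=np.load('top0.npz')['im']
S=np.load('scene0.npz')['W']
def show(n,W,*b):
    P=W[reg(W,*b)]; 
    if len(P)>5: print(n,len(P),rect(P),'z med %.4f'%np.median(P[:,2]))
for n,w in(('top',W),('scene',S)):
    print(n)
    show('jigtop',w,.38,.65,.1,.28,.018,.029)
    show('strips',w,.38,.65,.1,.28,.0285,.04)
    show('crad all',w,.36,.56,-.12,-.01,.012,.06)
    show('foot',w,.36,.56,-.12,-.01,.015,.024)
    show('Vtop',w,.36,.56,-.12,-.01,.0405,.048)
    show('block',w,.36,.56,-.32,-.17,.033,.039)
    show('collar',w,.36,.56,-.32,-.17,.04,.062)
    show('knob',w,.36,.56,-.32,-.17,.09,.12)
    show('roller',w,.5,.65,-.06,.06,.01,.06)
    show('tin',w,.5,.7,-.32,-.17,.01,.04)
    show('ck',w,.5,.65,-.17,-.07,.004,.03)
    show('clampslow',w,.45,.75,-.25,.15,.24,.35)
a=cv2.resize(im[220:330,170:270],None,fx=4,fy=4,interpolation=cv2.INTER_CUBIC); b=cv2.resize(im[250:340,320:480],None,fx=4.5,fy=4.5,interpolation=cv2.INTER_CUBIC)
E
```

```text
top
jigtop 3829 (array([534.5, 181.2]), array([235.7, 180.5]), 5.8) z med 0.0251
strips 1412 (array([531.3, 189.4]), array([177.5, 237.4]), 90.0) z med 0.0325
crad all 1491 (array([436. , -59.4]), array([ 50.3, 112.3]), 89.8) z med 0.0332
foot 498 (array([435.3, -59.2]), array([ 49.9, 110.8]), 89.8) z med 0.0205
Vtop 497 (array([459.9, -59.4]), array([49.7, 64.5]), 89.6) z med 0.0439
block 654 (array([ 449.3, -245.5]), array([61.1, 68.6]), 81.3) z med 0.0363
collar 130 (array([ 451.9, -244.2]), array([45.7, 68.1]), 68.1) z med 0.0418
knob 279 (array([ 449.2, -245.4]), array([27.9, 28.9]), 26.1) z med 0.1072
roller 1187 (array([598.9,  -6.7]), array([99.9, 44.7]), 78.9) z med 0.0416
tin 703 (array([ 625.3, -232.5]), array([80.1, 80.6]), 31.2) z med 0.0189
ck 492 (array([ 574.7, -121.5]), array([100.2, 147.4]), 88.2) z med 0.0112
clampslow 6204 (array([629.8, -50. ]), array([186.8, 399.8]), 0.0) z med 0.2914
scene
jigtop 1783 (array([529.5, 189.1]), array([238.9, 176.8]), 0.4) z med 0.0244
strips 618 (array([540.4, 203.6]), array([171.9, 235.2]), 80.2) z med 0.0321
crad all 1203 (array([434.9, -63.2]), array([ 52.7, 113.6]), 88.9) z med 0.0300
foot 445 (array([434.8, -63.7]), array([ 52.1, 114.4]), 87.5) z med 0.0203
Vtop 340 (array([458.5, -62.9]), array([65.2, 51.8]), 0.2) z med 0.0441
block 592 (array([ 448.3, -249. ]), array([61.4, 69. ]), 81.6) z med 0.0367
collar 193 (array([ 446.5, -256.5]), array([37.6, 54.5]), 42.5) z med 0.0422
knob 266 (array([ 448.6, -249.4]), array([31.4, 27.6]), 27.5) z med 0.1072
roller 720 (array([597.3, -10. ]), array([103.4,  42.6]), 79.8) z med 0.0407
tin 746 (array([ 624.2, -236.4]), array([81.2, 80. ]), 12.3) z med 0.0193
ck 310 (array([ 580. , -120.7]), array([139.4,  95.4]), 0.6) z med 0.0118
clampslow 7337 (array([629.7, -50. ]), array([399.8, 187.8]), 90.0) z med 0.3004
```

```bash
python3 - <<'E'
from m import *
for n,seed in (('top',(190,235)),('scene',(270,262))):
    W=np.load(n+'0.npz')['W']; im=np.load(n+'0.npz')['im']
    for z0,z1,nm in((.02,.028,'board'),(.0295,.036,'strips'),(.02,.036,'all')):
        m=reg(W,.40,.60,.10,.26,z0,z1).astype(np.uint8)
        k,l,st,ce=cv2.connectedComponentsWithStats(m)
        for i in np.argsort(-st[1:,4])[:4]+1:
            if st[i,4]>60: print(n,nm,st[i,4],rect(W[l==i]),np.median(W[l==i][:,2]).round(4))
    m=reg(W,.45,.62,-.2,.2,.22,.45); P=W[m]; print('clamp low',np.percentile(P,[0,1,5],axis=0).round(3).tolist(), P[np.argmin(P[:,2])], P[np.argmin(P[:,0])])
    for a in((.1,.4,.15,.5),(.35,.45,-.2,.2)): 
        m=reg(W,*a,.03,.2); print('obst',a,W[m].max(0).round(3) if m.any() else '')
E
```

```text
top board 3400 (array([501.5, 188.5]), array([170.8, 100.8]), 6.3) 0.025
top strips 298 (array([499. , 219.6]), array([129.1,  10.8]), 6.1) 0.0328
top strips 277 (array([504.7, 157.6]), array([125.5,  12.8]), 5.8) 0.0329
top strips 89 (array([439.4, 181.5]), array([10.2, 33.9]), 6.3) 0.0325
top strips 80 (array([562.3, 195.3]), array([12.3, 33.3]), 1.0) 0.0325
top all 4512 (array([501.5, 188.5]), array([170.8, 100.8]), 6.3) 0.0258
clamp low [[0.536, -0.088, 0.264], [0.542, -0.085, 0.27], [0.565, -0.082, 0.272]] [ 0.58534023 -0.08213798  0.26383916] [ 0.53646197 -0.08027656  0.27422437]
obst (0.1, 0.4, 0.15, 0.5) [0.4   0.5   0.156]
obst (0.35, 0.45, -0.2, 0.2) [0.45  0.198 0.052]
scene board 1545 (array([499.3, 184.8]), array([172.5, 104.5]), 6.9) 0.0244
scene strips 144 (array([504.2, 153.8]), array([127.2,  11.6]), 6.4) 0.0323
scene strips 137 (array([495.1, 214.8]), array([126.4,  11.2]), 7.4) 0.0321
scene all 1981 (array([499.5, 184.3]), array([172.7, 104.6]), 6.6) 0.025
clamp low [[0.536, -0.093, 0.26], [0.541, -0.091, 0.267], [0.569, -0.088, 0.272]] [ 0.60865532 -0.01610237  0.2599926 ] [ 0.53577532 -0.08186486  0.2764491 ]
obst (0.1, 0.4, 0.15, 0.5) [0.4   0.5   0.155]
obst (0.35, 0.45, -0.2, 0.2) [0.45  0.193 0.048]
```

Request:
step_arm:
  commands:
    - {"delta_pos": [0,0,0],"twist": [0,0,-6.5]}
    - {"delta_pos": [0,0,0],"twist": [0,0,-6.5]}
    - {"delta_pos": [0,-0.02,0],"twist": [0,0,-6.5]}
    - {"delta_pos": [0,-0.035,0],"twist": [0,0,-6.7]}
    - {"delta_pos": [-0.008,-0.038,0]}
    - {"delta_pos": [-0.01,-0.038,0]}
    - {"delta_pos": [-0.01,-0.038,0]}
    - {"delta_pos": [-0.01,-0.038,0]}
    - {"delta_pos": [-0.01,-0.038,0]}
    - {"delta_pos": [-0.01,-0.038,0]}

```text
validation failed for argument at $.co...
```

Request:
step_arm:
  commands:
    - {"delta_pos": [0,0,0],"twist": [0,0,-6.5],"hand": 0.087}
    - {"delta_pos": [0,0,0],"twist": [0,0,-6.5],"hand": 0.087}
    - {"delta_pos": [0,-0.02,0],"twist": [0,0,-6.5],"hand": 0.087}
    - {"delta_pos": [0,-0.035,0],"twist": [0,0,-6.7],"hand": 0.087}
    - {"delta_pos": [-0.008,-0.038,0],"twist": [0,0,0],"hand": 0.087}
    - {"delta_pos": [-0.01,-0.038,0],"twist": [0,0,0],"hand": 0.087}
    - {"delta_pos": [-0.01,-0.038,0],"twist": [0,0,0],"hand": 0.087}
    - {"delta_pos": [-0.01,-0.038,0],"twist": [0,0,0],"hand": 0.087}
    - {"delta_pos": [-0.01,-0.038,0],"twist": [0,0,0],"hand": 0.087}
    - {"delta_pos": [-0.01,-0.038,0],"twist": [0,0,0],"hand": 0.087}
  newtons: 40

```text
time: 0.93
position: [0.3252, 0.2765, 0.2415]
orientation: [-3.141, -0.0, -3.142]
contact_force: [0.5, 0.2, 0.2]
width: 0.994
gripper_force: 0.0
```

Request:
step_arm:
  commands:
    - {"delta_pos": [-0.03,-0.03,0],"twist": [0,0,0],"hand": 0.087}
    - {"delta_pos": [-0.03,-0.03,0],"twist": [0,0,0],"hand": 0.087}
    - {"delta_pos": [-0.03,-0.03,0],"twist": [0,0,0],"hand": 0.087}
    - {"delta_pos": [0,0,0],"twist": [0,0,0],"hand": 0.087}
    - {"delta_pos": [0,0,0],"twist": [0,0,0],"hand": 0.087}

```text
time: 1.35
position: [0.4148, 0.1883, 0.2415]
orientation: [-3.141, -0.0, 3.136]
contact_force: [0.7, -0.1, -0.2]
width: 0.99
gripper_force: 0.0
```

```bash
python3 - <<'E'
from m import *
c=cam('wrist'); W=pts(c); cv2.imwrite('pics/w1.png',c['image']); np.savez('w1.npz',W=W,im=c['image'])
s=r.read_state(); print(s['position'],s['orientation'],s['q'].round(2)); print(c['vfov'],c['T'].round(3).tolist())
for z0,z1,nm in((.02,.028,'board'),(.0295,.036,'strips')):
        m=reg(W,.40,.60,.10,.27,z0,z1).astype(np.uint8)
        k,l,st,ce=cv2.connectedComponentsWithStats(m)
        for i in np.argsort(-st[1:,4])[:4]+1:
            if st[i,4]>200: print(nm,st[i,4],st[i,:4],rect(W[l==i]),np.median(W[l==i][:,2]).round(4))
E
```

```text
[0.41373443 0.1892047  0.24134908] [-3.14142531e+00 -1.03912418e-03  3.13850667e+00] [ 0.4   0.17  1.99  0.    0.98 -1.17]
67.09160145807279 [[0.006, 0.959, 0.282, 0.338], [1.0, -0.006, -0.0, 0.189], [0.001, 0.282, -0.959, 0.385], [0.0, 0.0, 0.0, 1.0]]
board 10772 [259 205 111 155] (array([502.5, 185.7]), array([171.5, 100.2]), 6.3) 0.0244
strips 949 [276 236  24 110] (array([505.3, 155. ]), array([127.1,   9.2]), 6.3) 0.0323
strips 941 [336 229  20 111] (array([498.3, 216.5]), array([126.4,   9. ]), 6.3) 0.0324
strips 299 [293 228  34  13] (array([440.4, 179. ]), array([ 9.6, 33.7]), 6.1) 0.0322
strips 240 [308 335  32  12] (array([563.4, 192.6]), array([ 9.9, 34.1]), 4.9) 0.0323
```

View pics/w1.png

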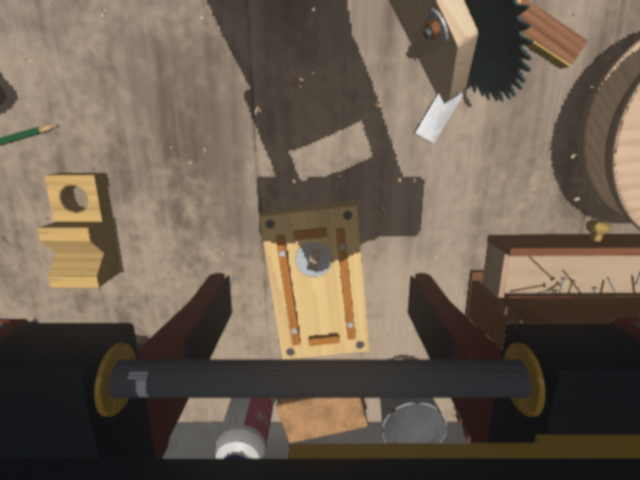

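Wrist view: board at (314,282), lock plate (314,259), cradle (75,230) and its hole (73,199). Next, over to the cradle for a closer view.

Request:
step_arm:
  commands:
    - {"delta_pos": [0.015,-0.028,0],"twist": [0,0,0],"hand": 0.087}
    - {"delta_pos": [0.015,-0.035,0],"twist": [0,0,0],"hand": 0.087}
    - {"delta_pos": [0.015,-0.038,0.01],"twist": [0,0,0],"hand": 0.087}
    - {"delta_pos": [0.005,-0.038,0.015],"twist": [0,0,0],"hand": 0.087}
    - {"delta_pos": [0,-0.038,0.02],"twist": [0,0,0],"hand": 0.087}
    - {"delta_pos": [0,-0.038,0.02],"twist": [0,0,0],"hand": 0.087}
    - {"delta_pos": [0,-0.033,0.015],"twist": [0,0,0],"hand": 0.087}
    - {"delta_pos": [0,0,0],"twist": [0,0,0],"hand": 0.087}
    - {"delta_pos": [0,0,0],"twist": [0,0,0],"hand": 0.087}

```text
time: 2.15
position: [0.3627, -0.0554, 0.1623]
orientation: [3.141, -0.003, 3.139]
contact_force: [-1.0, 1.5, 0.0]
width: 0.991
gripper_force: 0.0
```

```bash
python3 - <<'E'
from m import *
c=cam('wrist'); W=pts(c); np.savez('w2.npz',W=W,im=c['image'])
s=r.read_state(); print(s['position'],s['orientation'],s['q'].round(2))
def show(n,W,*b):
    P=W[reg(W,*b)]; 
    if len(P)>5: print(n,len(P),rect(P),'z med %.4f'%np.median(P[:,2]))
show('all',W,.36,.52,-.12,0,.012,.06); show('Vtop',W,.36,.52,-.12,0,.0415,.048); show('foot',W,.36,.52,-.12,0,.0175,.0225)
# hole centre: bench-depth pixels enclosed
m=reg(W,.36,.52,-.12,0,.0175,.0225).astype(np.uint8)
cs,h=cv2.findContours(m,cv2.RETR_CCOMP,cv2.CHAIN_APPROX_NONE)
for i,q in enumerate(cs):
    if h[0][i][3]>=0 and len(q)>30:
        P=np.array([W[p[0][1],p[0][0]] for p in q]); P=P[np.isfinite(P[:,0])]; print('hole',cv2.minEnclosingCircle((P[:,:2]*1000).astype(np.float32)))
E
```

```text
[ 0.36323837 -0.05464271  0.16277336] [ 3.14105105e+00 -1.33792583e-03  3.14065505e+00] [-0.18  0.18  2.23  0.    0.73 -1.75]
all 6070 (array([427. , -62.1]), array([50.1, 94.1]), 89.6) z med 0.0279
Vtop 1133 (array([436.6, -62.3]), array([18.4, 49.9]), 0.1) z med 0.0442
foot 2483 (array([404.9, -62. ]), array([50.1, 49.8]), 89.6) z med 0.0203
hole ((404.1452331542969, -62.08000946044922), 14.672591209411621)
```

Request:
step_arm:
  commands:
    - {"delta_pos": [-0.025,-0.0025,0.01],"twist": [0,0,0],"hand": 0.087}
    - {"delta_pos": [-0.03,-0.0025,0.02],"twist": [0,0,0],"hand": 0.087}
    - {"delta_pos": [-0.032,-0.0025,0.025],"twist": [0,0,0],"hand": 0.087}
    - {"delta_pos": [0,0,0.03],"twist": [0,0,0],"hand": 0.087}
    - {"delta_pos": [0,0,0.025],"twist": [0,0,0],"hand": 0.087}
    - {"delta_pos": [0,0,0.015],"twist": [0,0,0],"hand": 0.087}
    - {"delta_pos": [0,0,0.007],"twist": [0,0,0],"hand": 0.087}
    - {"delta_pos": [0,0,0],"twist": [0,0,0],"hand": 0.087}
    - {"delta_pos": [0,0,0],"twist": [0,0,0],"hand": 0.087}

```text
time: 2.95
position: [0.4512, -0.0617, 0.0316]
orientation: [-3.142, 0.0, -3.14]
contact_force: [0.3, 0.5, 0.2]
width: 0.989
gripper_force: 0.0
```

```bash
python3 - <<'E'
from m import *
s=r.read_state(); print(s['position'],s['orientation'],s['contact_force'])
E
```

```text
[ 0.45123257 -0.06166797  0.03160138] [-3.14156261e+00  4.89792706e-04 -3.13981138e+00] [0.28322389 0.53178072 0.17340557]
```

Close, then lift 70 mm.

Request:
step_arm:
  commands:
    - {"delta_pos": [0,0,0],"twist": [0,0,0],"hand": 0.03}
    - {"delta_pos": [0,0,0],"twist": [0,0,0],"hand": 0.03}
    - {"delta_pos": [0,0,0],"twist": [0,0,0],"hand": 0.03}
    - {"delta_pos": [0,0,0],"twist": [0,0,0],"hand": 0.03}
    - {"delta_pos": [0,0,0],"twist": [0,0,0],"hand": 0.03}
    - {"delta_pos": [0,0,0],"twist": [0,0,0],"hand": 0.03}
    - {"delta_pos": [0,0,0],"twist": [0,0,0],"hand": 0.03}
    - {"delta_pos": [0,0,0],"twist": [0,0,0],"hand": 0.03}
    - {"delta_pos": [0,0,0],"twist": [0,0,0],"hand": 0.03}
    - {"delta_pos": [0,0,-0.01],"twist": [0,0,0],"hand": 0.03}
  newtons: 40

```text
time: 3.78
position: [0.4496, -0.0628, 0.0401]
orientation: [3.141, -0.003, 3.141]
contact_force: [-0.2, -0.5, -3.3]
width: 0.566
gripper_force: 40.0
```

Request:
step_arm:
  commands:
    - {"delta_pos": [0,0,-0.02],"twist": [0,0,0],"hand": 0.03}
    - {"delta_pos": [0,0,-0.02],"twist": [0,0,0],"hand": 0.03}
    - {"delta_pos": [0,0,-0.02],"twist": [0,0,0],"hand": 0.03}
    - {"delta_pos": [0,0,0],"twist": [0,0,0],"hand": 0.03}
    - {"delta_pos": [0,0,0],"twist": [0,0,0],"hand": 0.03}
    - {"delta_pos": [0,0,0],"twist": [0,0,0],"hand": 0.03}

```text
time: 4.28
position: [0.4502, -0.0629, 0.1004]
orientation: [3.141, -0.001, 3.141]
contact_force: [0.1, -0.8, -2.8]
width: 0.572
gripper_force: 40.0
```

```bash
cat > held.py <<'E'
from m import *
c=cam('wrist'); W=pts(c); s=r.read_state(); p=s['position']; print(p,s['orientation'],s['width'],s['gripper_force'],s['contact_force'].round(1))
# foot of held cradle in world: level about p.z-0.011
for lo,hi in ((-.016,-.006),):
    m=reg(W,p[0]-.09,p[0]-.015,p[1]-.05,p[1]+.05,p[2]+lo,p[2]+hi).astype(np.uint8)
    P=W[m>0]; print('foot',len(P),rect(P),np.median(P[:,2])-p[2])
    A=np.c_[P[:,:2]-P[:,:2].mean(0),np.ones(len(P))]; print('tilt',np.linalg.lstsq(A,P[:,2],rcond=None)[0].round(4))
    cs,h=cv2.findContours(m,cv2.RETR_CCOMP,cv2.CHAIN_APPROX_NONE)
    for i,q in enumerate(cs):
        if h[0][i][3]>=0 and len(q)>30:
            Q=np.array([W[b[0][1],b[0][0]] for b in q]); Q=Q[np.isfinite(Q[:,0])&(abs(Q[:,2]-p[2]+.011)<.006)]; e=cv2.minEnclosingCircle((Q[:,:2]*1000).astype(np.float32)); print('hole',e,'rel TCP mm',np.array(e[0])-p[:2]*1000)
E
python3 held.py
```

```text
[ 0.44989658 -0.06283142  0.10004787] [ 3.14131728e+00 -1.77151418e-03  3.14107650e+00] 0.5665662262006435 39.98990008418332 [-0.8 -0.5 -4.6]
foot 10182 (array([403.9, -62.3]), array([50.5, 48.7]), 89.7) -0.010624512600775071
tilt [0.0084 0.0026 0.0894]
hole ((403.4787292480469, -62.30646896362305), 14.303829193115234) rel TCP mm [-46.41785364   0.52494769]
```

Request:
step_arm:
  commands:
    - {"delta_pos": [0.02,0.01,-0.015],"twist": [0,0,0],"hand": 0.03}
    - {"delta_pos": [0.02,0.025,-0.015],"twist": [0,0,0],"hand": 0.03}
    - {"delta_pos": [0,0.035,0],"twist": [0,0,0],"hand": 0.03}
    - {"delta_pos": [0,0.035,0],"twist": [0,0,0],"hand": 0.03}
    - {"delta_pos": [0,0.035,0],"twist": [0,0,0],"hand": 0.03}
    - {"delta_pos": [0,0.035,0],"twist": [0,0,0],"hand": 0.03}
    - {"delta_pos": [-0.01,0.035,0],"twist": [0,0,0],"hand": 0.03}
    - {"delta_pos": [-0.025,0.03,0],"twist": [0,0,0],"hand": 0.03}
    - {"delta_pos": [-0.025,0.01,0],"twist": [0,0,0],"hand": 0.03}
    - {"delta_pos": [-0.02,0,0],"twist": [0,0,-6.5],"hand": 0.03}

```text
time: 5.17
position: [0.492, 0.1899, 0.1297]
orientation: [3.141, -0.0, -3.026]
contact_force: [0.1, -0.9, -3.6]
width: 0.568
gripper_force: 40.0
```

Request:
step_arm:
  commands:
    - {"delta_pos": [0,0,0],"twist": [0,0,0],"hand": 0.03}
    - {"delta_pos": [0,0,0],"twist": [0,0,0],"hand": 0.03}
    - {"delta_pos": [0,0,0],"twist": [0,0,0],"hand": 0.03}

```text
time: 5.42
position: [0.4891, 0.1863, 0.1294]
orientation: [-3.141, -0.004, -3.03]
contact_force: [-0.1, -1.0, -4.2]
width: 0.564
gripper_force: 40.0
```

```bash
cat >> held.py <<'E'
cv2.imwrite('pics/w3.png',c['image'])
for z0,z1,nm in((.02,.028,'board'),(.0295,.036,'strips')):
        m=reg(W,.40,.60,.10,.27,z0,z1).astype(np.uint8)
        k,l,st,ce=cv2.connectedComponentsWithStats(m)
        for i in np.argsort(-st[1:,4])[:4]+1:
            if st[i,4]>200: print(nm,st[i,4],st[i,:4],rect(W[l==i]),np.median(W[l==i][:,2]).round(4))
E
python3 held.py
python3 - <<'E'
from m import *
W=np.load('top0.npz')['W']; P=W[reg(W,.5,.65,.05,.3,.05,.3)]; print(P.min(0),P.max(0))
E
```

```text
[0.48903158 0.18624304 0.12975094] [-3.14082263 -0.00343488 -3.03028513] 0.56293484866702 39.989804732722405 [ 0.1 -0.1 -3.8]
foot 10216 (array([443.1, 181.6]), array([48.9, 50.3]), 6.2) -0.011142908306630797
tilt [0.0079 0.0014 0.1186]
hole ((442.7336730957031, 181.4520721435547), 14.328899383544922) rel TCP mm [-46.29791045  -4.79096716]
board 4419 [241 137 151 138] (array([466.1, 181.7]), array([ 97.5, 100.4]), 6.4) 0.0243
board 1674 [291 178  58  44] (array([459.8, 183.7]), array([30.2, 39.6]), 8.7) 0.024
strips 343 [297 169  45  11] (array([440.8, 181. ]), array([ 6.8, 29.2]), 6.4) 0.0322
[0.60236487 0.08275226 0.05016811] [0.64999314 0.29952066 0.12822053]
```

View pics/w3.png

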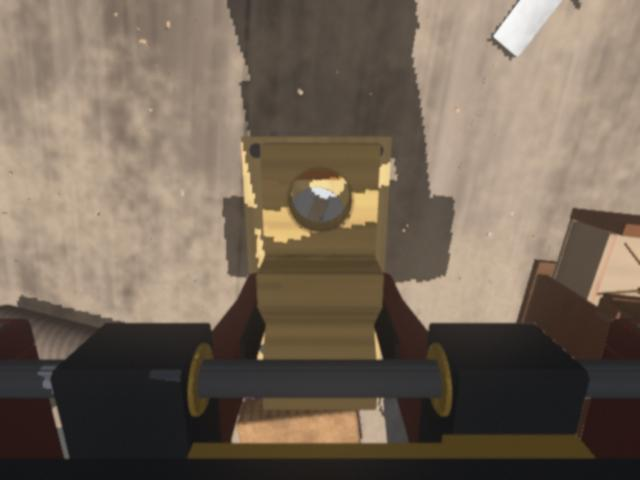

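Request:
step_arm:
  commands:
    - {"delta_pos": [-0.014,-0.0011,0.01],"twist": [0,0,0],"hand": 0.03}
    - {"delta_pos": [-0.0133,-0.0011,0.025],"twist": [0,0,0],"hand": 0.03}
    - {"delta_pos": [0,0,0.024],"twist": [0,0,0],"hand": 0.03}
    - {"delta_pos": [0,0,0],"twist": [0,0,0],"hand": 0.03}
    - {"delta_pos": [0,0,0],"twist": [0,0,0],"hand": 0.03}
    - {"delta_pos": [0,0,0],"twist": [0,0,0],"hand": 0.03}

```text
time: 5.97
position: [0.5176, 0.1877, 0.0725]
orientation: [-3.141, -0.001, -3.029]
contact_force: [1.2, 0.4, -3.3]
width: 0.567
gripper_force: 40.0
```

```bash
python3 held.py
```

```text
[0.51822397 0.18791905 0.0730579 ] [ 3.14140102e+00  7.84785745e-04 -3.02903641e+00] 0.5687790787300852 39.989870032850376 [ 1.   0.1 -3.1]
foot 10228 (array([476.6, 187.3]), array([59.6, 57.8]), 6.2) -0.011517326796889618
tilt [0.0127 0.0023 0.0616]
hole ((471.2222595214844, 182.7938232421875), 14.26513671875) rel TCP mm [-47.00171359  -5.12522685]
board 17835 [217  78 204 226] (array([477.7, 182.9]), array([121.6, 101. ]), 6.3) 0.0242
board 1600 [291 170  58  52] (array([476. , 183.2]), array([30.4, 27.4]), 88.5) 0.0237
strips 1867 [246 124  20 150] (array([481., 152.]), array([77.5,  9.3]), 6.2) 0.0322
strips 1495 [372 124  20 149] (array([474., 214.]), array([77.5,  9.2]), 7.0) 0.0322
strips 1321 [284 117  70  20] (array([440.2, 178.8]), array([ 8.9, 33.8]), 6.1) 0.0321
```

Request:
step_arm:
  commands:
    - {"delta_pos": [0.0018,-0.0007,0],"twist": [0,0,0],"hand": 0.03}
    - {"delta_pos": [0,0,0.004],"twist": [0,0,0],"hand": 0.03}
    - {"delta_pos": [0,0,0.004],"twist": [0,0,0],"hand": 0.03}
    - {"delta_pos": [0,0,0.003],"twist": [0,0,0],"hand": 0.03}
    - {"delta_pos": [0,0,0.002],"twist": [0,0,0],"hand": 0.03}
    - {"delta_pos": [0,0,0],"twist": [0,0,0],"hand": 0.03}

```text
time: 6.52
position: [0.5162, 0.1869, 0.0584]
orientation: [-3.141, -0.001, -3.029]
contact_force: [-1.1, 0.6, -3.9]
width: 0.566
gripper_force: 40.0
```

In between the strips without contact. Now down the last few millimetres.

Request:
step_arm:
  commands:
    - {"delta_pos": [0,0,0.002],"twist": [0,0,0],"hand": 0.03}
    - {"delta_pos": [0,0,0.0015],"twist": [0,0,0],"hand": 0.03}
    - {"delta_pos": [0,0,0],"twist": [0,0,0],"hand": 0.03}

```text
time: 6.77
position: [0.5166, 0.187, 0.0553]
orientation: [-3.142, 0.0, -3.029]
contact_force: [0.2, 0.7, -5.0]
width: 0.567
gripper_force: 40.0
```

```bash
python3 - <<'E'
from m import *
s=r.read_state(); print(s['position'],s['contact_force'],s['ft_torque'])
E
```

```text
[0.51664194 0.18703992 0.05532698] [ 0.16159959  0.70650231 -5.00902188] [ 0.04028823 -0.0424168   0.01227023]
```

Request:
step_arm:
  commands:
    - {"delta_pos": [0,0,0.001],"twist": [0,0,0],"hand": 0.03}
    - {"delta_pos": [0,0,0],"twist": [0,0,0],"hand": 0.03}
    - {"delta_pos": [0,0,0],"twist": [0,0,0],"hand": 0.08}
    - {"delta_pos": [0,0,0],"twist": [0,0,0],"hand": 0.08}
    - {"delta_pos": [0,0,0],"twist": [0,0,0],"hand": 0.08}
    - {"delta_pos": [0,0,0],"twist": [0,0,0],"hand": 0.08}
    - {"delta_pos": [0,0,0],"twist": [0,0,0],"hand": 0.08}
    - {"delta_pos": [0,0,0],"twist": [0,0,0],"hand": 0.08}

```text
time: 7.43
position: [0.5166, 0.187, 0.0544]
orientation: [-3.142, -0.0, -3.029]
contact_force: [-0.7, -0.5, -0.4]
width: 0.909
gripper_force: 0.0
```

Request:
step_arm:
  commands:
    - {"delta_pos": [0,0,-0.01],"twist": [0,0,0],"hand": 0.08}
    - {"delta_pos": [0,0,-0.02],"twist": [0,0,0],"hand": 0.08}
    - {"delta_pos": [0.01,0,-0.03],"twist": [0,0,0],"hand": 0.08}
    - {"delta_pos": [0.03,0,-0.03],"twist": [0,0,0],"hand": 0.08}
    - {"delta_pos": [0.035,0,-0.03],"twist": [0,0,0],"hand": 0.08}
    - {"delta_pos": [0.035,0,0],"twist": [0,0,0],"hand": 0.08}
    - {"delta_pos": [0,0,0],"twist": [0,0,0],"hand": 0.08}
    - {"delta_pos": [0,0,0],"twist": [0,0,0],"hand": 0.08}

```text
time: 8.1
position: [0.4099, 0.1749, 0.1721]
orientation: [3.141, 0.001, -3.028]
contact_force: [0.6, -0.7, -0.1]
width: 0.911
gripper_force: 0.0
```

```bash
cat > jig.py <<'E'
from m import *
c=cam('wrist'); W=pts(c); s=r.read_state(); p=s['position']; print(p,s['orientation'],s['q'].round(2))
np.savez('w4.npz',W=W,im=c['image'])
m=reg(W,.41,.56,.12,.25,.040,.049).astype(np.uint8)
k,l,st,ce=cv2.connectedComponentsWithStats(m)
print('foot+?',rect(W[m>0]),np.median(W[m>0][:,2]))
for z0,z1,n in((.0405,.0475,'foot'),(.065,.072,'Vtop')):
    m=reg(W,.41,.56,.12,.25,z0,z1).astype(np.uint8); P=W[m>0]; print(n,len(P),rect(P),np.median(P[:,2]))
    cs,h=cv2.findContours(m,cv2.RETR_CCOMP,cv2.CHAIN_APPROX_NONE)
    for i,q in enumerate(cs):
        if h[0][i][3]>=0 and len(q)>30:
            Q=np.array([W[b[0][1],b[0][0]] for b in q]); Q=Q[np.isfinite(Q[:,0])&(Q[:,2]>.03)]; print('hole',cv2.minEnclosingCircle((Q[:,:2]*1000).astype(np.float32)))
# through the hole
d=np.hypot(W[...,0]-.470,W[...,1]-.182); m=(d<.013); z=W[m][:,2]; print(np.histogram(z,bins=[-.01,.004,.012,.018,.022,.026,.05]))
v,u=np.where(m); print(u.min(),u.max(),v.min(),v.max())
im=c['image'][max(v.min()-25,0):v.max()+25,u.min()-25:u.max()+25]; cv2.imwrite('pics/slot.png',cv2.resize(im,None,fx=5,fy=5,interpolation=cv2.INTER_CUBIC))
E
python3 jig.py
```

```text
[0.4114372  0.17527979 0.17190991] [ 3.14115568e+00  1.79956304e-03 -3.02820576e+00] [ 0.38  0.27  2.07 -0.    0.8  -1.31]
foot+? (array([471. , 182.5]), array([50.4, 50.1]), 6.2) 0.04438457394585968
foot 2670 (array([471. , 182.5]), array([50.4, 50.1]), 6.2) 0.044374500096963254
hole ((470.06146240234375, 182.3258056640625), 14.746312141418457)
Vtop 1887 (array([526.3, 188.5]), array([65.9, 49.9]), 6.0) 0.06839641580865244
(array([ 52,  13,  15,  21, 170,   0]), array([-0.01 ,  0.004,  0.012,  0.018,  0.022,  0.026,  0.05 ]))
305 333 288 305
```

View pics/slot.png

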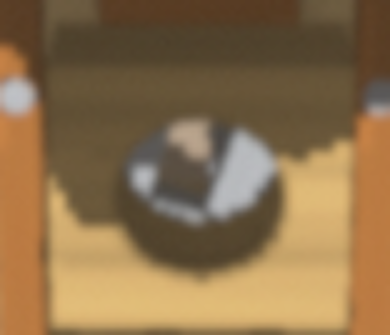

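Cradle is seated: hole at (470.1,182.3) mm, foot top at 44.4 mm. In the crop the slot runs from about (180,205) to (195,130). I'll take a look from straight above.

Request:
step_arm:
  commands:
    - {"delta_pos": [-0.03,0,0],"twist": [0,0,0],"hand": 0.087}
    - {"delta_pos": [-0.035,0,0],"twist": [0,0,0],"hand": 0.087}
    - {"delta_pos": [-0.035,0,0.02],"twist": [0,0,0],"hand": 0.087}
    - {"delta_pos": [-0.025,0,0.03],"twist": [0,0,0],"hand": 0.087}
    - {"delta_pos": [0,0,0],"twist": [0,0,0],"hand": 0.087}
    - {"delta_pos": [0,0,0],"twist": [0,0,0],"hand": 0.087}

```text
time: 8.65
position: [0.5358, 0.1886, 0.118]
orientation: [-3.141, -0.005, -3.03]
contact_force: [-0.0, 0.0, 0.5]
width: 0.993
gripper_force: 0.0
```

```bash
cat > slot.py <<'E'
from m import *
c=cam('wrist'); W=pts(c); s=r.read_state(); print(s['position'])
# rectify plate plane z=.0235 : 0.2 mm px, rows = world +x down, cols = world +y right
K=np.array([[c['f'],0,c['cx']],[0,c['f'],c['cy']],[0,0,1]]); V=c['view']
x0,y0=.470-.025,.1823-.025; q=.0001
# world = (x0+row*q, y0+col*q, .0235)
H=K@V[:3]@np.array([[0,q,x0],[q,0,y0],[0,0,.0235],[0,0,1]])
B=cv2.warpPerspective(c['image'],np.linalg.inv(H),(500,500),flags=cv2.INTER_CUBIC)
Z=cv2.warpPerspective(W[...,2].astype(np.float32),np.linalg.inv(H),(500,500),flags=cv2.INTER_NEAREST)
cv2.imwrite('pics/slot2.png',B)
m=((Z<.019)&(np.hypot(*(np.mgrid[:500,:500]-250))<140)).astype(np.uint8); print(m.sum())
v,u=np.where(m); print(cv2.minAreaRect(np.c_[v,u].astype(np.float32)), np.c_[v,u].mean(0))
E
python3 slot.py
```

```text
[0.5353809  0.1888051  0.11959571]
26429
((249.1693572998047, 247.99591064453125), (113.60595703125, 251.85186767578125), 77.98851776123047) [249.75958228 247.80593288]
```

View pics/slot2.png

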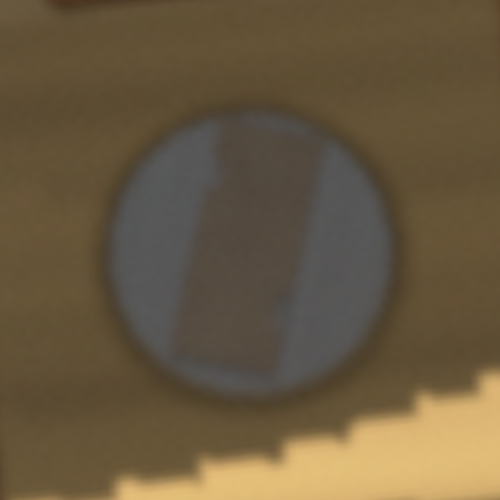

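Slot seen clearly: centre about (249,248), long axis at -12° in the world (-18° from the board). Now across to the bolt.

Request:
step_arm:
  commands:
    - {"delta_pos": [0.025,0,-0.025],"twist": [0,0,0],"hand": 0.087}
    - {"delta_pos": [0.035,0,-0.02],"twist": [0,0,0],"hand": 0.087}
    - {"delta_pos": [0.035,0,-0.02],"twist": [0,0,0],"hand": 0.087}
    - {"delta_pos": [0.035,-0.01,-0.02],"twist": [0,0,0],"hand": 0.087}
    - {"delta_pos": [0.01,-0.03,0],"twist": [0,0,0],"hand": 0.087}
    - {"delta_pos": [0.008,-0.038,0],"twist": [0,0,0],"hand": 0.087}
    - {"delta_pos": [0.004,-0.038,0],"twist": [0,0,0],"hand": 0.087}
    - {"delta_pos": [0,-0.038,0],"twist": [0,0,0],"hand": 0.087}
    - {"delta_pos": [0,-0.038,0],"twist": [0,0,0],"hand": 0.087}
    - {"delta_pos": [0,-0.038,0],"twist": [0,0,0],"hand": 0.087}

```text
time: 9.53
position: [0.4099, -0.0581, 0.2079]
orientation: [-3.141, 0.004, -3.028]
contact_force: [0.6, 0.2, -0.5]
width: 0.99
gripper_force: 0.0
```

Request:
step_arm:
  commands:
    - {"delta_pos": [0,-0.038,0],"twist": [0,0,0],"hand": 0.087}
    - {"delta_pos": [0,-0.038,0],"twist": [0,0,0],"hand": 0.087}
    - {"delta_pos": [0,-0.03,0],"twist": [0,0,7],"hand": 0.087}
    - {"delta_pos": [0,-0.01,0],"twist": [0,0,7],"hand": 0.087}
    - {"delta_pos": [0,0,0],"twist": [0,0,7],"hand": 0.087}
    - {"delta_pos": [0,0,0],"twist": [0,0,7],"hand": 0.087}
    - {"delta_pos": [0,0,0],"twist": [0,0,7],"hand": 0.087}
    - {"delta_pos": [0,0,0],"twist": [0,0,7],"hand": 0.087}
    - {"delta_pos": [0,0,0],"twist": [0,0,7],"hand": 0.087}
    - {"delta_pos": [0,0,0],"twist": [0,0,7],"hand": 0.087}

```text
time: 10.37
position: [0.4219, -0.1717, 0.2077]
orientation: [3.14, 0.002, 2.271]
contact_force: [-0.0, 0.0, 0.1]
width: 0.993
gripper_force: 0.0
```

Request:
step_arm:
  commands:
    - {"delta_pos": [0,0,0],"twist": [0,0,7],"hand": 0.087}
    - {"delta_pos": [0,0,0],"twist": [0,0,7],"hand": 0.087}
    - {"delta_pos": [0,0,0],"twist": [0,0,0],"hand": 0.087}
    - {"delta_pos": [0,0,0],"twist": [0,0,0],"hand": 0.087}
    - {"delta_pos": [0,0,0],"twist": [0,0,0],"hand": 0.087}

```text
time: 10.78
position: [0.4221, -0.1717, 0.2069]
orientation: [3.141, 0.001, 2.037]
contact_force: [-1.3, -0.2, -0.0]
width: 0.99
gripper_force: 0.0
```

```bash
cat > bolt.py <<'E'
from m import *
c=cam('wrist'); W=pts(c); s=r.read_state(); p=s['position']; print(p,s['orientation'],s['q'].round(2),s['contact_force'].round(1))
np.savez('wb.npz',W=W,im=c['image'])
b=(.36,.54,-.33,-.16)
for n,z0,z1 in(('block',.033,.039),('knob',.1035,.1125),('rib',.1083,.1125)):
    m=reg(W,*b,z0,z1); P=W[m]
    if len(P)>5: print(n,len(P),rect(P),np.median(P[:,2]).round(4))
m=reg(W,*b,.1035,.1125); v,u=np.where(m); 
if len(v):
    print(u.min(),u.max(),v.min(),v.max())
    im=c['image'][max(v.min()-40,0):v.max()+60,max(u.min()-60,0):u.max()+60]; cv2.imwrite('pics/knob.png',cv2.resize(im,None,fx=3,fy=3,interpolation=cv2.INTER_CUBIC)[:600,:800])
E
python3 bolt.py
```

```text
[ 0.42205562 -0.1717884   0.20668012] [3.14087232e+00 8.62341185e-04 2.03575727e+00] [-0.41  0.22  2.02  0.    0.89 -0.88] [0.2 0.1 0.4]
block 2453 (array([ 449.6, -248.4]), array([60.9, 68.5]), 81.9) 0.0361
knob 1123 (array([ 449.1, -248. ]), array([28.2, 27.9]), 24.4) 0.1074
rib 217 (array([ 448.9, -247.3]), array([23.2, 22.6]), 31.1) 0.1091
287 323 325 359
```

View pics/knob.png

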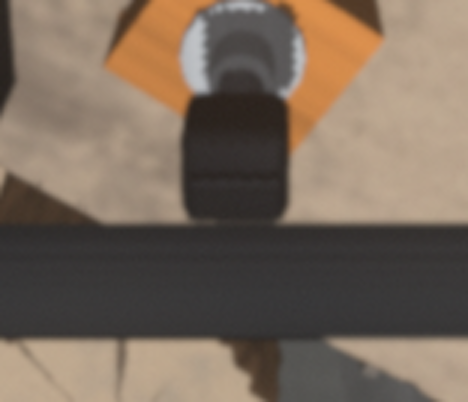

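```bash
python3 - <<'E'
from m import *
W=np.load('wb.npz')['W']; m=reg(W,.42,.48,-.28,-.21,.1082,.1125); P=W[m][:,:2]*1000; d=P-np.median(P,0)
P=P[np.hypot(*d.T)<20]; mu,ev=cv2.PCACompute(P.astype(np.float32),None)[:2]; print(mu,ev,np.std((P-mu)@ev.T,axis=0),np.degrees(np.arctan2(ev[0,1],ev[0,0])))
E
```

```text
[[ 449.12695 -247.94717]] [[ 0.8993696   0.43718913]
 [-0.43718913  0.8993696 ]] [6.72136737 4.3713463 ] 25.924671
```

The image shows the rib at about (235,178) running across, i.e. along tool y, so the T lies at about 26° in the world. Now to grasp the knob.

Request:
step_arm:
  commands:
    - {"delta_pos": [-0.02,-0.003,0],"twist": [0,0,0.7],"hand": 0.087}
    - {"delta_pos": [-0.03,-0.003,0],"twist": [0,0,0],"hand": 0.087}
    - {"delta_pos": [-0.03,-0.004,0.01],"twist": [0,0,0],"hand": 0.087}
    - {"delta_pos": [0,0,0.025],"twist": [0,0,0],"hand": 0.087}
    - {"delta_pos": [0,0,0.03],"twist": [0,0,0],"hand": 0.087}
    - {"delta_pos": [0,0,0.03],"twist": [0,0,0],"hand": 0.087}
    - {"delta_pos": [0,0,0.015],"twist": [0,0,0],"hand": 0.087}
    - {"delta_pos": [0,0,0],"twist": [0,0,0],"hand": 0.087}
    - {"delta_pos": [0,0,0],"twist": [0,0,0],"hand": 0.087}

```text
time: 11.58
position: [0.4477, -0.2479, 0.0956]
orientation: [-3.141, -0.002, 2.022]
contact_force: [0.2, -0.4, 0.7]
width: 0.995
gripper_force: 0.0
```

Request:
step_arm:
  commands:
    - {"delta_pos": [0,0,0],"twist": [0,0,0],"hand": 0.02}
    - {"delta_pos": [0,0,0],"twist": [0,0,0],"hand": 0.02}
    - {"delta_pos": [0,0,0],"twist": [0,0,0],"hand": 0.02}
    - {"delta_pos": [0,0,0],"twist": [0,0,0],"hand": 0.02}
    - {"delta_pos": [0,0,0],"twist": [0,0,0],"hand": 0.02}
    - {"delta_pos": [0,0,0],"twist": [0,0,0],"hand": 0.02}
    - {"delta_pos": [0,0,0],"twist": [0,0,0],"hand": 0.02}
    - {"delta_pos": [0,0,0],"twist": [0,0,0],"hand": 0.02}
    - {"delta_pos": [0,0,0],"twist": [0,0,0],"hand": 0.02}
    - {"delta_pos": [0,0,0],"twist": [0,0,0],"hand": 0.02}
  newtons: 60

```text
time: 12.42
position: [0.4481, -0.2482, 0.096]
orientation: [-3.142, -0.0, 2.021]
contact_force: [0.0, 0.6, 0.6]
width: 0.316
gripper_force: 60.0
```

Request:
step_arm:
  commands:
    - {"delta_pos": [0,0,0],"twist": [0,0,0],"hand": 0.02}
    - {"delta_pos": [0,0,0],"twist": [0,0,0],"hand": 0.02}
    - {"delta_pos": [0,0,0],"twist": [0,0,0],"hand": 0.02}

```text
time: 12.67
position: [0.4481, -0.2482, 0.096]
orientation: [-3.142, -0.0, 2.021]
contact_force: [-0.1, 0.6, 0.6]
width: 0.314
gripper_force: 60.0
```

Request:
step_arm:
  commands:
    - {"delta_pos": [0,0,-0.015],"twist": [0,0,0],"hand": 0.02}
    - {"delta_pos": [0,0,-0.025],"twist": [0,0,0],"hand": 0.02}
    - {"delta_pos": [0,0,-0.025],"twist": [0,0,0],"hand": 0.02}
    - {"delta_pos": [0,0,-0.02],"twist": [0,0,0],"hand": 0.02}
    - {"delta_pos": [0.03,-0.009,0],"twist": [0,0,0],"hand": 0.02}
    - {"delta_pos": [0.033,-0.009,0],"twist": [0,0,0],"hand": 0.02}
    - {"delta_pos": [0.033,0.016,0],"twist": [0,0,0],"hand": 0.02}
    - {"delta_pos": [0.033,0.016,0],"twist": [0,0,0],"hand": 0.02}
    - {"delta_pos": [0.033,0.016,0],"twist": [0,0,0],"hand": 0.02}
    - {"delta_pos": [0.033,0.016,0],"twist": [0,0,0],"hand": 0.02}

```text
time: 13.5
position: [0.4042, -0.0512, 0.1811]
orientation: [3.141, 0.0, 2.02]
contact_force: [1.3, -0.1, -0.3]
width: 0.314
gripper_force: 60.0
```

```bash
python3 - <<'E'
from m import *
s=r.read_state(); print(s['position'],s['orientation'],s['width'],s['contact_force'].round(1))
for n in('top','scene'):
    W=np.load(n+'0.npz')['W']
    for y in np.arange(.0,.3,.04):
        P=W[reg(W,.42,.66,y,y+.04,.15,.6)]; print(n,round(y,2),len(P),P.min(0).round(3) if len(P) else '')
E
```

```text
[ 0.40416692 -0.05119436  0.18112211] [3.14142596e+00 1.43072881e-04 2.01955931e+00] 0.31360125549344464 [ 1.3 -0.1 -0.3]
top 0.0 1362 [0.555 0.    0.31 ]
top 0.04 1128 [0.554 0.04  0.504]
top 0.08 759 [0.589 0.08  0.581]
top 0.12 346 [0.591 0.12  0.58 ]
top 0.16 0 
top 0.2 0 
top 0.24 0 
top 0.28 0 
scene 0.0 437 [0.553 0.    0.5  ]
scene 0.04 280 [0.552 0.04  0.503]
scene 0.08 204 [0.587 0.08  0.532]
scene 0.12 70 [0.59  0.12  0.531]
scene 0.16 0 
scene 0.2 0 
scene 0.24 0 
scene 0.28 0
```

Request:
step_arm:
  commands:
    - {"delta_pos": [0.034,0.0165,0],"twist": [0,0,0],"hand": 0.02}
    - {"delta_pos": [0.034,0.0165,0],"twist": [0,0,0],"hand": 0.02}
    - {"delta_pos": [0.034,0.0165,0],"twist": [0,0,0],"hand": 0.02}
    - {"delta_pos": [0.034,0.0165,0],"twist": [0,0,0],"hand": 0.02}
    - {"delta_pos": [0.034,0.0165,0],"twist": [0,0,0],"hand": 0.02}
    - {"delta_pos": [0.03,0.015,0],"twist": [0,0,0],"hand": 0.02}
    - {"delta_pos": [0,0,0],"twist": [0,0,7],"hand": 0.02}
    - {"delta_pos": [0,0,0],"twist": [0,0,7],"hand": 0.02}
    - {"delta_pos": [0,0,0],"twist": [0,0,7],"hand": 0.02}
    - {"delta_pos": [0,0,0],"twist": [0,0,7],"hand": 0.02}

```text
time: 14.33
position: [0.4052, 0.1703, 0.1808]
orientation: [-3.141, 0.0, 1.527]
contact_force: [-0.9, -0.2, -1.3]
width: 0.313
gripper_force: 60.0
```

Request:
step_arm:
  commands:
    - {"delta_pos": [0,0,0],"twist": [0,0,7],"hand": 0.02}
    - {"delta_pos": [0,0,0],"twist": [0,0,2.7],"hand": 0.02}
    - {"delta_pos": [0,0,0],"twist": [0,0,0],"hand": 0.02}
    - {"delta_pos": [0,0,0],"twist": [0,0,0],"hand": 0.02}

```text
time: 14.67
position: [0.4054, 0.1699, 0.1809]
orientation: [-3.141, 0.0, 1.364]
contact_force: [-0.0, -0.5, -0.2]
width: 0.316
gripper_force: 60.0
```

```bash
cat > t.py <<'E'
from m import *
s=r.read_state(); p=s['position']; psi=s['orientation'][2]; d=np.array([.4700,.1822])-p[:2]; R=np.array([[np.cos(psi),np.sin(psi)],[np.sin(psi),-np.cos(psi)]])
print(s['time'],p.round(4),s['orientation'].round(4),np.degrees(psi).round(2),'q',s['q'].round(2),'F',s['contact_force'].round(1),'M',s['ft_torque'].round(2),'w',s['width'].round(3)); print('tool delta',(R@d).round(4),'T underside above board top',(p[2]-.087-.024).round(4))
E
python3 t.py; python3 - <<'E'
import sys; sys.path.insert(0,'.')
from m import *
for n in('scene','top'):
    c=cam(n); W=pts(c); cv2.imwrite(f'pics/{n}1.png',c['image'])
    s=r.read_state(); p=s['position']
    for nm,a,b in (('T',-.092,-.078),('collar',-.064,-.05),('knob',-.02,.013)):
        P=W[reg(W,p[0]-.03,p[0]+.03,p[1]-.03,p[1]+.03,p[2]+a,p[2]+b)]
        if len(P)>4: print(n,nm,len(P),rect(P),P[:,2].min()-p[2],np.median(P,0)-p)
E
```

```text
scene T 29 (array([404.2, 167.4]), array([ 8.1, 21.1]), 75.2) -0.08559370471824063 [-0.00340515 -0.003222   -0.08083428]
scene collar 129 (array([403.1, 165.8]), array([36.1, 38.7]), 73.4) -0.06081295304400586 [-0.00561507 -0.0092388  -0.05577384]
scene knob 260 (array([403.8, 167.3]), array([29.7, 46.4]), 78.6) -0.018669713959358403 [-0.00316629 -0.01155435  0.00433638]Traceback (most recent call last):
  File "t.py", line 3, in <module>
    print(s['time'],p.round(4),s['orientation'].round(4),np.degrees(psi).round(2),'q',s['q'].round(2),'F',s['contact_force'].round(1),'M',s['ft_torque'].round(2),'w',s['width'].round(3)); print('tool delta',(R@d).round(4),'T underside above board top',(p[2]-.087-.024).round(4))
                                                                                                                                                                      ^^^^^^^^^^^^^^^^
AttributeError: 'float' object has no attribute 'round'
```

Request:
step_arm:
  commands:
    - {"delta_pos": [0.0085,0.02,0],"twist": [0,0,0],"hand": 0.02}
    - {"delta_pos": [0.0085,0.02,0],"twist": [0,0,0],"hand": 0.02}
    - {"delta_pos": [0.0083,0.0207,0.01],"twist": [0,0,0],"hand": 0.02}
    - {"delta_pos": [0,0,0.02],"twist": [0,0,0],"hand": 0.02}
    - {"delta_pos": [0,0,0.012],"twist": [0,0,0],"hand": 0.02}
    - {"delta_pos": [0,0,0],"twist": [0,0,0],"hand": 0.02}
    - {"delta_pos": [0,0,0],"twist": [0,0,0],"hand": 0.02}
    - {"delta_pos": [0,0,0],"twist": [0,0,0],"hand": 0.02}

```text
time: 15.43
position: [0.4704, 0.1822, 0.1396]
orientation: [3.141, -0.0, 1.363]
contact_force: [0.3, -0.6, -1.4]
width: 0.316
gripper_force: 60.0
```

```bash
sed -i "s/s\['width'\].round(3)/s['width']/" t.py; python3 t.py
```

```text
15.4333 [0.4704 0.1822 0.1396] [ 3.1412e+00 -3.0000e-04  1.3630e+00] 78.1 q [0.35 0.4  1.96 0.   0.78 0.55] F [ 0.3 -0.6 -1.4] M [-0.08  0.1   0.02] w 0.31603400867087783
tool delta [-0.0001 -0.0004] T underside above board top 0.0286
```

Request:
step_arm:
  commands:
    - {"delta_pos": [0,-0.0004,0.006],"twist": [0,0,0],"hand": 0.02}
    - {"delta_pos": [0,0,0.006],"twist": [0,0,0],"hand": 0.02}
    - {"delta_pos": [0,0,0.006],"twist": [0,0,0],"hand": 0.02}
    - {"delta_pos": [0,0,0.006],"twist": [0,0,0],"hand": 0.02}
    - {"delta_pos": [0,0,0],"twist": [0,0,0],"hand": 0.02}
    - {"delta_pos": [0,0,0],"twist": [0,0,0],"hand": 0.02}

```text
time: 15.93
position: [0.4695, 0.1821, 0.1145]
orientation: [-3.141, 0.001, 1.363]
contact_force: [0.1, -0.7, -0.9]
width: 0.315
gripper_force: 60.0
```

Request:
step_arm:
  commands:
    - {"delta_pos": [0,0,0.002],"twist": [0,0,0],"hand": 0.02}
    - {"delta_pos": [0,0,0.002],"twist": [0,0,0],"hand": 0.02}
    - {"delta_pos": [0,0,0.002],"twist": [0,0,0],"hand": 0.02}
    - {"delta_pos": [0,0,0.001],"twist": [0,0,0],"hand": 0.02}
    - {"delta_pos": [0,0,0],"twist": [0,0,0],"hand": 0.02}

```text
time: 16.35
position: [0.4697, 0.1822, 0.1078]
orientation: [-3.141, 0.0, 1.363]
contact_force: [0.6, -0.4, -0.7]
width: 0.314
gripper_force: 60.0
```

```bash
python3 t.py
```

```text
16.35 [0.4697 0.1822 0.1078] [-3.1414e+00  2.0000e-04  1.3626e+00] 78.07 q [ 0.35  0.46  1.98 -0.    0.71  0.55] F [ 0.6 -0.4 -0.7] M [-0.01  0.07 -0.04] w 0.31352477982852145
tool delta [0.0001 0.0003] T underside above board top -0.0032
```

The T has dropped into the slot without contact. Continue to collar contact and then below the plate: underside of the T at about 16 mm below the board's top.

Request:
step_arm:
  commands:
    - {"delta_pos": [0,0,0.002],"twist": [0,0,0],"hand": 0.02}
    - {"delta_pos": [0,0,0.002],"twist": [0,0,0],"hand": 0.02}
    - {"delta_pos": [0,0,0.002],"twist": [0,0,0],"hand": 0.02}
    - {"delta_pos": [0,0,0],"twist": [0,0,0],"hand": 0.02}

```text
time: 16.68
position: [0.47, 0.1823, 0.102]
orientation: [3.141, -0.0, 1.363]
contact_force: [-0.2, 0.2, 4.0]
width: 0.316
gripper_force: 60.0
```

Request:
step_arm:
  commands:
    - {"delta_pos": [0,0,0.002],"twist": [0,0,0],"hand": 0.02}
    - {"delta_pos": [0,0,0.002],"twist": [0,0,0],"hand": 0.02}
    - {"delta_pos": [0,0,0],"twist": [0,0,0],"hand": 0.02}

```text
time: 16.93
position: [0.4699, 0.1823, 0.0982]
orientation: [3.141, -0.0, 1.363]
contact_force: [-1.8, -0.5, 7.7]
width: 0.312
gripper_force: 60.0
```

```bash
python3 t.py
```

```text
16.9333 [0.4699 0.1823 0.0982] [ 3.1413e+00 -2.0000e-04  1.3626e+00] 78.07 q [0.35 0.47 1.98 0.   0.68 0.55] F [-1.8 -0.5  7.7] M [-0.16  0.42 -0.02] w 0.3121464657726573
tool delta [-0.0001  0.0001] T underside above board top -0.0128
```

Request:
step_arm:
  commands:
    - {"delta_pos": [0,0,0.002],"twist": [0,0,0],"hand": 0.02}
    - {"delta_pos": [0,0,0.0018],"twist": [0,0,0],"hand": 0.02}
    - {"delta_pos": [0,0,0],"twist": [0,0,0],"hand": 0.02}
    - {"delta_pos": [0,0,0],"twist": [0,0,0],"hand": 0.02}

```text
time: 17.27
position: [0.47, 0.1823, 0.0949]
orientation: [3.141, -0.0, 1.363]
contact_force: [-2.5, -0.5, 11.2]
width: 0.31
gripper_force: 60.0
```

```bash
python3 t.py
```

```text
17.2667 [0.47   0.1823 0.0949] [ 3.1413e+00 -2.0000e-04  1.3626e+00] 78.07 q [0.35 0.48 1.98 0.   0.68 0.55] F [-2.5 -0.5 11.2] M [-0.23  0.64 -0.02] w 0.30989650989634515
tool delta [-0.0001  0.    ] T underside above board top -0.0161
```

Request:
step_arm:
  commands:
    - {"delta_pos": [0,0,0.0006],"twist": [0,0,0],"hand": 0.02}
    - {"delta_pos": [0,0,0],"twist": [0,0,5],"hand": 0.02}
    - {"delta_pos": [0,0,0],"twist": [0,0,5],"hand": 0.02}
    - {"delta_pos": [0,0,0],"twist": [0,0,5],"hand": 0.02}
    - {"delta_pos": [0,0,0],"twist": [0,0,5],"hand": 0.02}
    - {"delta_pos": [0,0,0],"twist": [0,0,0],"hand": 0.02}

```text
time: 17.77
position: [0.4709, 0.1826, 0.0947]
orientation: [3.14, -0.002, 1.009]
contact_force: [-0.2, -0.3, 11.3]
width: 0.314
gripper_force: 60.0
```

```bash
python3 t.py
```

```text
17.7667 [0.4709 0.1826 0.0947] [ 3.140e+00 -2.000e-03  1.009e+00] 57.81 q [ 0.35  0.48  1.98 -0.    0.68  0.91] F [-0.2 -0.3 11.3] M [-0.15  0.28 -0.11] w 0.31382154420320363
tool delta [-0.0009 -0.0006] T underside above board top -0.0163
```

Turning freely. Continue to a total of 92°.

Request:
step_arm:
  commands:
    - {"delta_pos": [0,0,0],"twist": [0,0,6],"hand": 0.02}
    - {"delta_pos": [0,0,0],"twist": [0,0,6],"hand": 0.02}
    - {"delta_pos": [0,0,0],"twist": [0,0,6],"hand": 0.02}
    - {"delta_pos": [0,0,0],"twist": [0,0,6],"hand": 0.02}
    - {"delta_pos": [0,0,0],"twist": [0,0,6],"hand": 0.02}
    - {"delta_pos": [0,0,0],"twist": [0,0,6],"hand": 0.02}
    - {"delta_pos": [0,0,0],"twist": [0,0,6],"hand": 0.02}
    - {"delta_pos": [0,0,0],"twist": [0,0,6],"hand": 0.02}
    - {"delta_pos": [0,0,0],"twist": [0,0,6],"hand": 0.02}
    - {"delta_pos": [0,0,0],"twist": [0,0,6],"hand": 0.02}

```text
time: 18.6
position: [0.4713, 0.1827, 0.0948]
orientation: [-3.14, -0.003, -0.039]
contact_force: [-0.5, -0.7, 11.2]
width: 0.313
gripper_force: 60.0
```

```bash
python3 t.py
```

```text
18.6 [0.4713 0.1827 0.0948] [-3.1405e+00 -3.1000e-03 -3.8500e-02] -2.21 q [ 0.35  0.48  1.98 -0.    0.67  1.96] F [-0.5 -0.7 11.2] M [-0.16  0.25  0.07] w 0.31323491432114997
tool delta [-0.0013  0.0005] T underside above board top -0.0162
```

Request:
step_arm:
  commands:
    - {"delta_pos": [-0.001,0,0],"twist": [0,0,5],"hand": 0.02}
    - {"delta_pos": [0,0,0],"twist": [0,0,5],"hand": 0.02}
    - {"delta_pos": [0,0,0],"twist": [0,0,0],"hand": 0.02}
    - {"delta_pos": [0,0,0],"twist": [0,0,0],"hand": 0.02}

```text
time: 18.93
position: [0.4705, 0.1827, 0.0949]
orientation: [-3.14, -0.003, -0.209]
contact_force: [1.7, -0.5, 11.5]
width: 0.314
gripper_force: 60.0
```

```bash
python3 t.py
```

```text
18.9333 [0.4705 0.1827 0.0949] [-3.1398 -0.0033 -0.2087] -11.96 q [ 0.35  0.48  1.98 -0.    0.67  2.13] F [ 1.7 -0.5 11.5] M [-0.23  0.04 -0.1 ] w 0.3144311964796882
tool delta [-0.0004  0.0006] T underside above board top -0.0161
```

Now ease up 3 mm, watching the force.

Request:
step_arm:
  commands:
    - {"delta_pos": [0,0,-0.0015],"twist": [0,0,0],"hand": 0.02}
    - {"delta_pos": [0,0,-0.0015],"twist": [0,0,0],"hand": 0.02}
    - {"delta_pos": [0,0,0],"twist": [0,0,0],"hand": 0.02}
    - {"delta_pos": [0,0,0],"twist": [0,0,0],"hand": 0.02}

```text
time: 19.27
position: [0.4705, 0.1827, 0.0978]
orientation: [-3.14, -0.003, -0.208]
contact_force: [0.8, -1.7, 9.0]
width: 0.319
gripper_force: 60.0
```

```bash
python3 t.py
```

```text
19.2667 [0.4705 0.1827 0.0978] [-3.1397 -0.0033 -0.2083] -11.93 q [ 0.35  0.47  1.98 -0.    0.68  2.13] F [ 0.8 -1.7  9. ] M [-0.16  0.04 -0.05] w 0.31852707263999536
tool delta [-0.0004  0.0006] T underside above board top -0.0132
```

Request:
step_arm:
  commands:
    - {"delta_pos": [0,0,-0.0008],"twist": [0,0,0],"hand": 0.02}
    - {"delta_pos": [0,0,-0.0005],"twist": [0,0,0],"hand": 0.02}
    - {"delta_pos": [0,0,0],"twist": [0,0,0],"hand": 0.02}
    - {"delta_pos": [0,0,0],"twist": [0,0,0],"hand": 0.02}

```text
time: 19.6
position: [0.4703, 0.1827, 0.0985]
orientation: [-3.14, -0.003, -0.208]
contact_force: [4.5, 0.3, 4.1]
width: 0.317
gripper_force: 60.0
```

```bash
python3 t.py
```

```text
19.6 [0.4703 0.1827 0.0985] [-3.1399e+00 -2.9000e-03 -2.0820e-01] -11.93 q [ 0.35  0.47  1.98 -0.    0.68  2.13] F [4.5 0.3 4.1] M [ 0.04 -0.73 -0.02] w 0.316787232301715
tool delta [-0.0002  0.0006] T underside above board top -0.0125
```

The force drop at -12.5 mm shows the T is against the groove. Release and leave.

Request:
step_arm:
  commands:
    - {"delta_pos": [0,0,0],"twist": [0,0,0],"hand": 0.06}
    - {"delta_pos": [0,0,0],"twist": [0,0,0],"hand": 0.06}
    - {"delta_pos": [0,0,0],"twist": [0,0,0],"hand": 0.06}
    - {"delta_pos": [0,0,0],"twist": [0,0,0],"hand": 0.06}
    - {"delta_pos": [0,0,0],"twist": [0,0,0],"hand": 0.06}
    - {"delta_pos": [0,0,-0.015],"twist": [0,0,0],"hand": 0.06}
    - {"delta_pos": [0,0,-0.025],"twist": [0,0,0],"hand": 0.06}
    - {"delta_pos": [0,0,-0.03],"twist": [0,0,0],"hand": 0.06}
    - {"delta_pos": [-0.025,0,-0.03],"twist": [0,0,0],"hand": 0.06}
    - {"delta_pos": [-0.035,0,0],"twist": [0,0,0],"hand": 0.06}

```text
time: 20.43
position: [0.4142, 0.196, 0.2026]
orientation: [-3.136, -0.008, -0.21]
contact_force: [-0.2, 1.2, 0.4]
width: 0.688
gripper_force: 0.0
```

Request:
step_arm:
  commands:
    - {"delta_pos": [-0.035,0,0],"twist": [0,0,0],"hand": 0.06}
    - {"delta_pos": [-0.01,0.03,0],"twist": [0,0,0],"hand": 0.06}
    - {"delta_pos": [0,0.03,0],"twist": [0,0,0],"hand": 0.06}
    - {"delta_pos": [0,0.03,0],"twist": [0,0,0],"hand": 0.06}
    - {"delta_pos": [0,0.03,0],"twist": [0,0,0],"hand": 0.06}
    - {"delta_pos": [0,0,0],"twist": [0,0,0],"hand": 0.06}
    - {"delta_pos": [0,0,0],"twist": [0,0,0],"hand": 0.06}

```text
time: 21.02
position: [0.3408, 0.0856, 0.198]
orientation: [-3.142, 0.0, -0.211]
contact_force: [-0.3, 0.2, 0.8]
width: 0.684
gripper_force: 0.0
```

```bash
python3 t.py; python3 - <<'E'
from m import *
for n in('scene','top'):
    c=cam(n); W=pts(c); cv2.imwrite(f'pics/{n}2.png',c['image'])
    if n=='scene': cv2.imwrite('pics/fin.png',cv2.resize(c['image'][150:330,180:420],None,fx=3,fy=3,interpolation=cv2.INTER_CUBIC))
    for nm,b in(('knob',(.44,.50,.15,.215,.095,.125)),('collar',(.44,.495,.15,.21,.0462,.056)),('foot',(.43,.5,.14,.22,.04,.0455))):
        P=W[reg(W,*b)]
        if len(P)>4: print(n,nm,len(P),rect(P),np.median(P[:,2]),P[:,2].max())
E
```

```text
21.0167 [0.3408 0.0856 0.198 ] [-3.1416e+00  2.0000e-04 -2.1130e-01] -12.1 q [0.21 0.08 2.23 0.   0.83 1.99] F [-0.3  0.2  0.8] M [0.01 0.19 0.01] w 0.6838996195455891
tool delta [ 0.1061 -0.1215] T underside above board top 0.087
scene knob 149 (array([468.1, 180.7]), array([28.4, 27.7]), 77.2) 0.1087462170060759 0.11459835572313037
scene collar 140 (array([470.6, 180.2]), array([49.2, 49.2]), 10.8) 0.048749214750961056 0.05569452323479274
scene foot 132 (array([470.7, 182.1]), array([53.3, 52.6]), 6.1) 0.04356222671300647 0.04549268501649806
top knob 277 (array([470.1, 185.7]), array([28.4, 28.5]), 79.4) 0.11062989045754512 0.11692014815077112
top collar 232 (array([470.3, 184. ]), array([48.8, 50.1]), 3.8) 0.04853469749495232 0.055033943453628886
top foot 163 (array([470.3, 185. ]), array([49.1, 50.4]), 5.7) 0.04396476338194777 0.045494136549008246
```

View pics/fin.png

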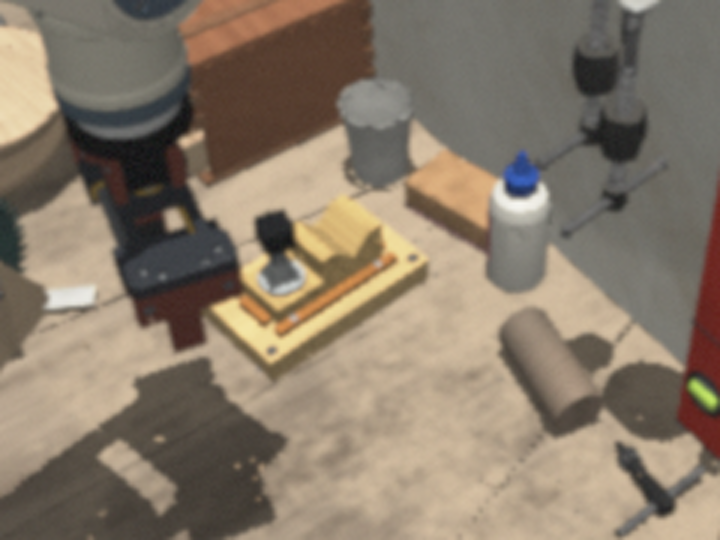

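The picture shows the bolt upright at (275,250) with its collar on the foot, the cradle between the strips, and the roller and chuck key untouched. Knob top at about 110 mm matches the T up in its groove (unfastened would read about 115.5 mm).

```bash
python3 -c "
from plant import r
print(r.hand_in())"
```

```text
the job is handed in; nothing more can be done
None
```

I handed the job in with the cradle seated between the strips and the T-bolt locked in its groove. The last measurements supported this, but the hand-in gave no verdict.

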